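Line up a watchmaker's lathe with the alignment bar

ROBOT

A 6-joint arm with a two-finger parallel gripper is mounted at the origin on the work surface. World frame = base frame: x ahead of the robot, y to its left, z up, the work surface at z = 0. Lengths are in mm, angles in rad, forces in N, time in s.
With the tool pointing down it reaches from about 300 to 775 mm from the base axis. Payload 14.6 kg.
Tool frame: the origin (TCP) lies on the centre line of the jaws, within the pads' length; the fingertips stand 8 mm ahead of it and the grasp point (between the pads) lies 11 mm behind it; z points along the fingers, y is the direction in which the jaws open and shut (so a half turn about z gives the same grasp; the last joint's range is limited). The gripper opens to 94 mm and grips with 3 to 60 N. Pads are 16 mm wide; open, the fingers measure 119 mm over their backs; the gripper's body (75 mm by 177 mm) begins 78 mm behind the grasp point.
Start: joints at [-1.31, 0.3, 1.521, -0, 1.321, -0.067], TCP at [177.071, -520.706, 213.446] pointing down, gripper open.
Joint ranges: [-3.03, 3.03], [-0.79, 2.21], [0.23, 2.52], [-1.04, 4.18], [0, 3.07], [-2.55, 2.55]. Speed limits (rad/s): [2.22, 2.22, 2.57, 3.14, 3.14, 3.14].

INTERFACE

Orientations are given as [roll, pitch, yaw] about the fixed x, y, z axes, in that order (R = Rz(yaw) Ry(pitch) Rx(roll)).
In Python, from cell import read_state, cams, manip gives the robot as it stands.
- The arm moves only by the shell command python3 -m handwheel 'ROWS' [OPENING] [FORCE]. ROWS is JSON, a list of rows, each a list of 4 numbers: the shift along the tool's x, y, z in m, then the turn about the tool's z in degrees. In form: [[dx, dy, dz, turn], ...]. A call has 1 to 5 rows; each row is the pose to reach, as a shift and turn from the pose measured when the call began, along the tool's axes at that moment; what a row does not reach only later rows make up. A row lasts 1/8 s, in which the tool goes at most 62.5 mm and 10.7 degrees, less where a joint would pass 70% of its speed; a pose out of reach is approached as far as the arm can. A call with a gripper value outside its range is refused whole. OPENING is the closure, from 0 (fully open) to 1 (shut), set as the call begins (- or left out, the last holds). The fingers move at their own pace and stop on an object; FORCE is the grip in N (left out, the last holds). Time passes only in rows, so rows that repeat a pose let the fingers close. It gives the time, the measured TCP pose, the force and the opening at its end, in the units of the state.
- read_state(): the state, without advancing time (a new reading comes with each control period).
- cams.camera(name): name is "side" or "top"; returns the picture (400x640x3 uint8, red, green, blue); there is no depth.
- cams.get_calibration(name): a dict with "vertical_fov" (degrees; the focal length in pixels is half the picture's height over the tangent of half this angle, whatever the lens; pixels are square), "cx", "cy" (the principal point, pixels), "R" (3x3) and "t" (3): a world point X has camera coordinates R X + t. Camera axes: x right, y down, z forward; pixel columns grow to the right and rows downward; lengths in mm; the calibration is good to about 2 mm. A picture is of the moment at which its call begins. get_calibration takes no time and is no camera call.
- manip.sign_off(): hands the job in, once; it reports no verdict.
The state is a dict: "clock": time; "joints": joint angles; "qd": joint speeds; "effort": joint torques, N m; "eef_pos": TCP position; "eef_rot": TCP orientation; "wrist_force": force on the tool from outside, world axes, zero at the start; "moment": the same for the moment, N m; "finger_gap": finger opening in mm.
Only numpy, scipy, OpenCV 4.12 (cv2) and the standard library are available. Lean on these libraries where they do the work, as an engineer would, in place of code of your own. Each camera call takes 0.05 s, during which the arm holds its last target. There are 200 camera calls.

TASK

Pull the drawer of the wooden accessory chest out to its stop, leave it open, and take out the steel alignment bar (the one with the knurled steel handle, not the wooden-handled key). Pass the bar's plain end right through the bore of the lathe's tailstock, from its outer end, and on into the headstock's spindle bore until about 25 mm of it is inside, and finish while still holding it there, spanning both, so that the tailstock can be locked in line. Leave the key in its rest in the drawer and do not knock the other things on the bench about.

Things in the scene. Friction and masses are not known exactly. Their poses are not given: they have to be found in the camera images.
- chest_drawer0 (a joint): slide of the chest's only drawer, in m: 0 shut (as it starts), 0.1816 fully out at its stop. It slides along the chest's -x and stays where it is left; about 1 N of friction.
- chest_drawer0_handle (a point): middle of the drawer's round steel handle bar: 11 mm thick, 120 mm long along the chest's y, its middle 35 mm in front of the drawer's front. It moves with the drawer. Axes are the chest's. It is 59 mm above the bench; the chest's top, flush with the shut drawer's front, is 26 mm higher.
- chest: fixed low wooden chest, 260 mm deep (x), 320 wide (y), 85 high; front faces -x; origin under its middle. Drawer floor 22 mm, side walls 63, front 74 mm above the bench. In it two tools lie along y in wooden rests, 54 mm apart in x, the front one 46 mm behind the inside of the drawer's front; which is in front varies. Drawer fully out, the rear one is 60 mm clear of the chest.
- bar: alignment bar, steel, loose, 0.1 to 0.17 kg: round shank 10 mm thick, 155 mm long (the last 6 mm taper to 5 mm); round knurled handle 18 mm thick, 55 mm long. Origin on its axis where they meet; +y runs along the shank, the handle lies at y = 0 to -55 mm. It starts level in the drawer along the chest's y, tip to +y, its axis 44 mm above the bench; rests touch only its shank. It rides out with the drawer.
- bar_tip (a point): the tapered end of the bar's shank, on its axis, 155 mm along the bar's +y from its origin
- key: the let-down key lying in the other rest: round steel shank 10 mm thick and 110 mm long, wooden handle 24 mm thick and 60 mm long; origin on its axis where handle and shank meet, +y along the shank. Same height as the bar. To be left in its rest.
- lathe: fixed small lathe on a wooden board: steel bed (40 mm wide, top 85 mm above the bench) along its y, from -130 to +180 mm; headstock with cone pulley at +y, motor behind at +x, below the bores. Origin on the bench under the bed. Both bores lie on one axis, parallel to its y, at its x = 0, 135 mm above the bench. Nothing on it is higher than 166 mm.
- tailstock_mouth (a point): centre of the outer mouth of the tailstock's bore (the end away from the headstock), 135 mm above the bench; axes are the lathe's. The bore runs through along +y: 12 mm across, 40 mm long, mouths countersunk to 17 mm; barrel 32 mm across, bed top 50 mm below the axis. The tailstock is fixed, but its place along the bed varies: 50 to 80 mm from the headstock's mouth.
- spindle_mouth (a point): centre of the mouth of the headstock's spindle bore, facing the tailstock and in line with its bore, 135 mm above the bench, at the lathe's y = +50 mm; axes are the lathe's. The bore runs along +y: 12 mm across, mouth countersunk to 17 mm, free for 75 mm; the bar's handle meets the tailstock first, with 35 to 65 mm of the bar inside.
- dish: shallow round glass dish with small watch parts, 100 mm across, 18 mm high; origin under its middle
- basket: round steel cleaning basket with partitions, 68 mm across, 22 mm high; origin under its middle
- driver0: small steel screwdriver lying flat, about 120 mm long, 12 mm thick; origin under its middle
- driver1: small steel screwdriver lying flat, about 105 mm long, 12 mm thick; origin under its middle
- loupe: black eyepiece standing on the bench, 36 mm across, 32 mm high; origin under its middle
- partsbox: round blue parts box with a clear lid, 106 mm across, 50 mm high, standing on the middle or left of the top of the chest; origin under its middle
- handrest: small steel T-shaped tool rest, 52 mm long, 38 mm high, standing on the lathe's board in front of the bed; origin under its middle

How it is judged:
By the outcome, as a careful person would: the job done as asked, in the order asked, and still so for the second after the job is handed in, while the arm keeps its last pose, push and grip.
It also fails if it takes over 54 s, if anything falls off the work surface, if the arm or the gripper's body presses on something with over 40 N, if the wrist force passes 120 N, or if a joint passes its speed limit or range.

## Working session

There is one attempt and no reset: what is moved stays moved. The work goes in short steps, Python scripts to look and compute and a shell command to move; the robot and the scene stay as the last step left them, time stands still between calls to the robot, and variables do not carry over. Pictures are saved under pics/ and viewed, about 8 in all and at most 12, crops included, and the job is handed in when it is done.

```bash
mkdir -p pics; ls; python3 - <<'E'
from cell import read_state,cams
import cv2
for n in("top","side"):
    im=cams.camera(n); cv2.imwrite(f"pics/{n}0.png",im[:,:,::-1]); print(n,cams.get_calibration(n))
print(read_state())
E
```

```text
pics
top {'vertical_fov': 53.916051332752815, 'cx': 316.9556589410672, 'cy': 198.95250668262136, 'R': array([[ 0.01252271, -0.99979908, -0.01565172],
       [-0.99764832, -0.01143782, -0.06757961],
       [ 0.06738701,  0.01646119, -0.99759111]]), 't': array([ -12.40125035,  503.51418066, 1320.99699011])}
side {'vertical_fov': 54.448389846984966, 'cx': 318.1725825365254, 'cy': 193.92514152623008, 'R': array([[-7.44274178e-01, -6.67873723e-01, -7.98169406e-04],
       [-3.66518165e-01,  4.09443953e-01, -8.35475963e-01],
       [ 5.58319248e-01, -6.21530642e-01, -5.49526413e-01]]), 't': array([400.43846096, 294.87623999, 745.37152729])}
{'clock': 0.1, 'joints': array([-1.30956568e+00,  3.00426608e-01,  1.52154405e+00, -1.24794978e-05,
        1.32069628e+00, -6.66252853e-02]), 'qd': array([-0.00043329,  0.0001505 , -0.00221731,  0.00026722, -0.00017975,
        0.00035648]), 'effort': array([ 1.97869012e-03, -5.32643259e+01, -3.53284264e+01,  7.09859957e-02,
        2.35170621e-02, -6.95061954e-05]), 'eef_pos': array([ 177.02721656, -520.48070461,  212.92639401]), 'eef_rot': array([-3.14051995e+00, -5.94602368e-05,  3.27858999e-01]), 'wrist_force': array([-0.07501976, -0.54975034, -1.23892776]), 'moment': array([-0.03066853, -0.02191019,  0.02860546]), 'finger_gap': 94.40887102197428}
```

View pics/top0.png

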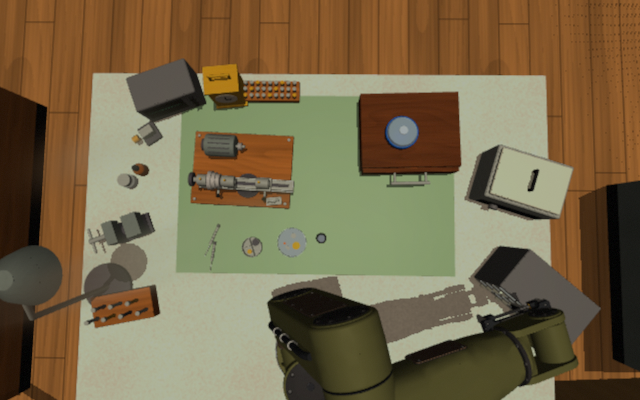

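View pics/side0.png

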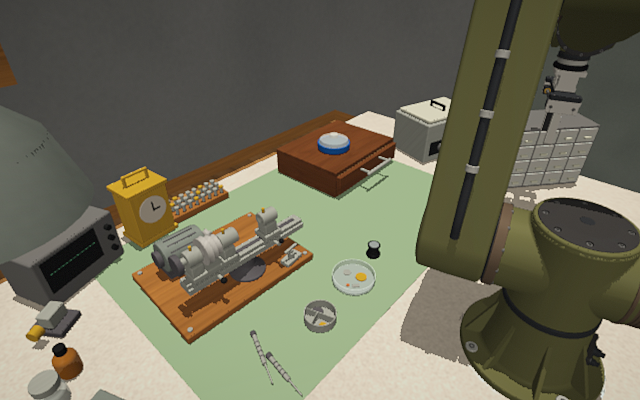

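The top view shows the chest at (410,133), its handle at about (408,182), and the lathe board around (243,170). The side view shows both clearly. Next I'll enlarge crops.

```bash
cat > h.py <<'E'
import numpy as np,cv2
from cell import read_state,cams
def K(n):
    c=cams.get_calibration(n); f=200/np.tan(np.radians(c["vertical_fov"]/2)); return c,f
def proj(n,X):
    c,f=K(n); p=np.asarray(X,float)@c["R"].T+c["t"]; return p[...,:2]/p[...,2:]*f+[c["cx"],c["cy"]]
def ray(n,uv,z):
    "world point at height z seen at pixel uv"
    c,f=K(n); d=c["R"].T@np.array([(uv[0]-c["cx"])/f,(uv[1]-c["cy"])/f,1]); o=-c["R"].T@c["t"]; return o+d*(z-o[2])/d[2]
def crop(im,x0,y0,w,h,s):
    "enlarged crop with ticks each 10 px"
    a=cv2.resize(im[y0:y0+h,x0:x0+w,::-1],None,fx=s,fy=s,interpolation=cv2.INTER_CUBIC)
    for x in range(-(-x0//10)*10,x0+w,10):
        cv2.line(a,((x-x0)*s,0),((x-x0)*s,6),(0,255,255),1); cv2.putText(a,str(x),((x-x0)*s+1,16),0,.35,(0,255,255),1)
    for y in range(-(-y0//10)*10,y0+h,10):
        cv2.line(a,(0,(y-y0)*s),(6,(y-y0)*s),(0,255,255),1); cv2.putText(a,str(y),(8,(y-y0)*s+4),0,.35,(0,255,255),1)
    return a
E
python3 - <<'E'
from h import *
t=cv2.imread("pics/top0.png")[:,:,::-1];s=cv2.imread("pics/side0.png")[:,:,::-1]
cv2.imwrite("pics/a.png",np.vstack([crop(t,185,170,120,42,6),crop(t,350,85,120,55,6)[:0],crop(t,355,160,120,50,6)]))
cv2.imwrite("pics/b.png",np.vstack([crop(s,175,200,135,80,5),crop(s,270,115,135,40,5)[:0]]))
E
```

```text
(no output)
```

View pics/a.png

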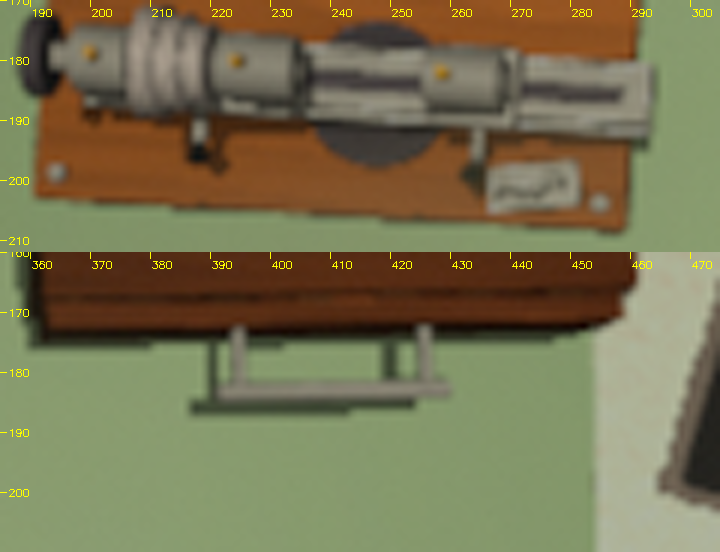

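View pics/b.png

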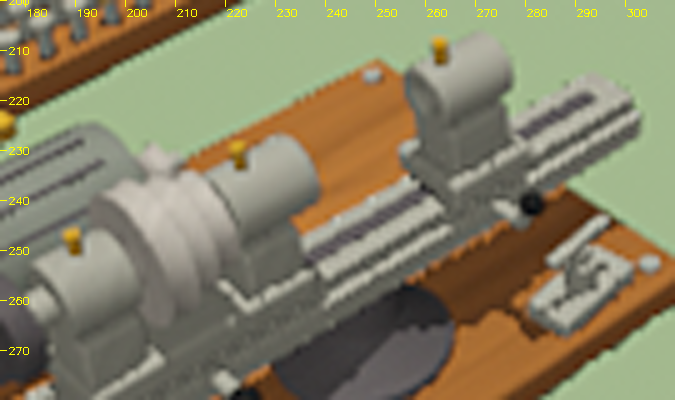

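The top crop shows the handle bar from (390.5,183.5) to (430,183) and the bed end near x=293. The tailstock axis runs from (255,182.3) to (269,183.3), and the headstock end is at (235.5,181.5). In the side crop, the tailstock's inner face is at about (260,219).

```bash
python3 - <<'E'
from h import *
P=lambda n,u,v,z:ray(n,(u-.5,v-.5),z)
def show(k,a,b):
    d=b-a; print(k,a.round(1),b.round(1),"len",np.linalg.norm(d).round(1),"dir",np.degrees(np.arctan2(-d[0],d[1])).round(2) )
show("handle",P("top",430,183,59),P("top",390.5,183.5,59))
show("chest rear top",P("top",458.5,92.5,85),P("top",360,93.5,85))
show("chest left top",P("top",361,173.5,85),P("top",360,93.5,85))
show("axis tail",P("top",269,183.3,135),P("top",255,182.3,135))
show("axis head",P("top",235.5,181.5,135),P("top",220.3,180.5,135))
show("axis all",P("top",269,183.3,135),P("top",220.3,180.5,135))
show("board front",P("top",289,208.5,15),P("top",191,203,15))
print("bed end",P("top",293.5,187,85).round(1))
print("tail inner side cam",P("side",260.2,218.8,135).round(1))
E
```

```text
handle [ 559.3 -376.6   59. ] [ 556.2 -247.1   59. ] len 129.6 dir 1.35
chest rear top [ 854.9 -464.4   85. ] [ 849.3 -142.8   85. ] len 321.7 dir 1.0
chest left top [ 584.9 -147.4   85. ] [ 849.3 -142.8   85. ] len 264.4 dir -89.0
axis tail [544.4 143.3 135. ] [547.  187.1 135. ] len 43.9 dir -3.48
axis head [548.9 248.2 135. ] [551.5 295.9 135. ] len 47.8 dir -3.15
axis all [544.4 143.3 135. ] [551.5 295.9 135. ] len 152.8 dir -2.68
board front [471.8  90.2  15. ] [486.6 426.3  15. ] len 336.5 dir -2.53
bed end [538.6  70.6  85. ]
tail inner side cam [550.6 180.8 135. ]
```

Positions agree with the given sizes: handle centre about (557,-312), chest yaw about +1.1°, tailstock mouth about (544.5,143.5), lathe yaw about -2.6°, gap about 63 mm. I'll head for the handle.

```bash
cat >> h.py <<'E'
from scipy.spatial.transform import Rotation as Ro
def to(x,y,z,yaw=None):
    "shift in tool axes (m) and turn (deg) from the present pose to TCP x,y,z"
    s=read_state(); R=Ro.from_euler("xyz",s["eef_rot"])
    d=R.inv().apply(np.array([x,y,z])-s["eef_pos"])/1000
    t=0 if yaw is None else -(yaw-np.degrees(s["eef_rot"][2]))
    print("t",round(s["clock"],2),"at",s["eef_pos"].round(1),"yaw",np.degrees(s["eef_rot"][2]).round(2),"gap",s["finger_gap"].round(1),"F",s["wrist_force"].round(1),"-> row",d.round(4),round(t,2))
E
python3 -c "
from h import *
to(300,-350,250,91.1)"
```

```text
Traceback (most recent call last):
  File "h.py", line 24, in to
    print("t",round(s["clock"],2),"at",s["eef_pos"].round(1),"yaw",np.degrees(s["eef_rot"][2]).round(2),"gap",s["finger_gap"].round(1),"F",s["wrist_force"].round(1),"-> row",d.round(4),round(t,2))
                                                                                                              ^^^^^^^^^^^^^^^^^^^^^
AttributeError: 'float' object has no attribute 'round'
```

```bash
sed -i 's/s\["finger_gap"\].round(1)/round(float(s["finger_gap"]),1)/' h.py
python3 -c "
from h import *
to(300,-350,250,91.1)"
```

```text
t 0.1 at [ 177.  -520.5  212.9] yaw 18.78 gap 94.4 F [-0.1 -0.5 -1.2] -> row [ 0.1713 -0.1218 -0.0369] -72.32
```

```bash
python3 -m handwheel '[[0.03,-0.03,-0.037,-5],[0.07,-0.06,-0.037,-15],[0.11,-0.09,-0.037,-25],[0.15,-0.11,-0.037,-35],[0.171,-0.122,-0.037,-45]]' 0.7 20
python3 -c "
from h import *
to(557.5,-312,130,91.1)"
```

```text
clock: 0.72
eef_pos: [300.7, -348.4, 250.0]
eef_rot: [-3.141, -0.001, 1.12]
wrist_force: [0.3, 0.1, -0.1]
finger_gap: 47.3
t 0.72 at [ 300.7 -348.4  250. ] yaw 64.19 gap 47.3 F [ 0.3  0.1 -0.1] -> row [0.1445 0.2154 0.12  ] -26.91
```

```bash
python3 -m handwheel '[[0.03,0.05,0.02,-9],[0.06,0.09,0.05,-18],[0.09,0.135,0.08,-27],[0.12,0.18,0.1,-27],[0.1445,0.2154,0.12,-27]]'
python3 - <<'E'
from h import *
to(557.5,-312,48,91.1)
t=cams.camera("top");s=cams.camera("side")
cv2.imwrite("pics/c.png",np.hstack([crop(t,365,140,80,60,5),crop(s,330,100,80,60,5)]))
s=read_state(); p=s["eef_pos"]
R=Ro.from_euler("xyz",s["eef_rot"])
for k in(1,-1):
    q=p+R.apply([0,k*14,8]); print(k,q.round(1),proj("top",q).round(1),proj("side",q).round(1))
print(proj("side",[557.5,-312,59]))
E
```

```text
clock: 1.35
eef_pos: [559.2, -311.2, 128.6]
eef_rot: [-3.141, -0.002, 1.592]
wrist_force: [0.6, -0.8, 0.6]
finger_gap: 27.8
t 1.35 at [ 559.2 -311.2  128.6] yaw 91.23 gap 27.8 F [ 0.6 -0.8  0.6] -> row [-0.0009 -0.0016  0.0806] 0.13
1 [ 573.1 -309.6  118. ] [413.1 175.8] [377.  148.1]
-1 [ 545.1 -310.2  118.1] [413.4 184.7] [384.8 150.8]
[380.03312409 166.32041381]
```

View pics/c.png

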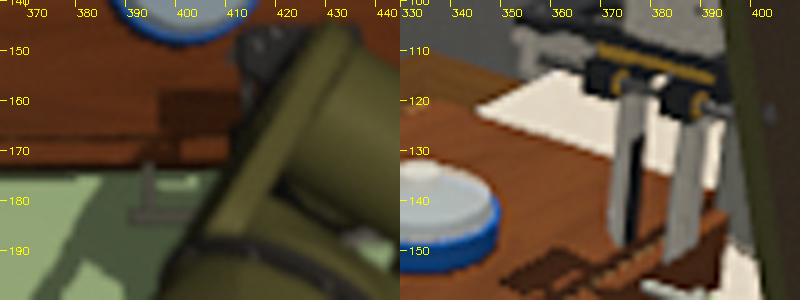

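The side view shows the fingertips at (375,149) and (384,152), matching the projection. The top view is blocked by the arm. I'll go down onto the handle.

```bash
python3 -m handwheel '[[-0.001,-0.0016,0.03,0],[-0.001,-0.0016,0.055,0],[-0.001,-0.0016,0.07,0],[-0.001,-0.0016,0.08,0],[-0.001,-0.0016,0.08,0]]'
python3 -m handwheel '[[0,0,0,0],[0,0,0,0],[0,0,0,0]]' 1 20
python3 -c "
from h import *
s=read_state();p=s['eef_pos'];a=np.radians(1.1)
to(p[0]-184*np.cos(a),p[1]-184*np.sin(a),48,91.1)"
```

```text
clock: 2.08
eef_pos: [557.2, -310.7, 46.1]
eef_rot: [-3.137, -0.004, 1.594]
wrist_force: [-0.3, -0.0, 0.1]
finger_gap: 28.3
clock: 2.45
eef_pos: [557.5, -311.0, 46.9]
eef_rot: [-3.138, -0.004, 1.594]
wrist_force: [-0.8, 0.4, 4.2]
finger_gap: 10.4
t 2.45 at [ 557.5 -311.    46.9] yaw 91.33 gap 10.4 F [-0.8  0.4  4.2] -> row [ 0.0008 -0.184  -0.0005] 0.23
```

```bash
python3 -m handwheel '[[0,-0.03,0,0],[0,-0.065,0,0],[0,-0.1,0,0],[0,-0.135,0,0],[0,-0.16,0,0]]'
python3 -m handwheel '[[0,-0.008,0,0],[0,-0.016,0,0],[0,-0.02,0,0],[0,-0.0235,0,0],[0,-0.0235,0,0]]'
python3 -c "
from h import *
to(373,-314,48,91.1)"
```

```text
clock: 3.08
eef_pos: [396.1, -315.4, 47.0]
eef_rot: [-3.138, -0.002, 1.594]
wrist_force: [1.8, -10.8, -13.7]
finger_gap: 10.6
clock: 3.7
eef_pos: [376.9, -316.1, 47.2]
eef_rot: [3.136, 0.001, 1.594]
wrist_force: [40.7, -1.8, -28.4]
finger_gap: 12.0
t 3.7 at [ 376.9 -316.1   47.2] yaw 91.32 gap 12.0 F [ 40.7  -1.8 -28.4] -> row [ 0.0022 -0.0038 -0.0008] 0.22
```

```bash
python3 -m handwheel '[[0,0.003,0,0],[0,0.003,0,0]]' 0.7 20
python3 -m handwheel '[[0,0,0,0],[0,0,-0.04,0],[0,0,-0.1,0],[0.04,0,-0.16,0],[0.1,0,-0.2,0]]' 0.574 20
python3 -m handwheel '[[0.06,-0.01,0,0],[0.12,-0.02,0,0],[0.18,-0.03,0,0],[0.22,-0.04,0,0],[0.22,-0.04,0,0]]'
python3 - <<'E'
from h import *
to(373,-314,48,91.1)
t=cams.camera("top");s=cams.camera("side")
q=proj("top",[[466,-312,44],[520,-312,44]]);r=proj("side",[[466,-312,44],[520,-312,44]]);print(q,r)
cv2.imwrite("pics/d.png",np.vstack([crop(t,350,165,115,80,6),crop(s,330,120,115,70,6)])[:,:690])
cv2.imwrite("pics/topfull.png",t[:,:,::-1]);cv2.imwrite("pics/sidefull.png",s[:,:,::-1])
E
```

```text
clock: 3.95
eef_pos: [380.3, -315.8, 47.4]
eef_rot: [3.136, 0.001, 1.594]
wrist_force: [0.1, -0.1, 0.2]
finger_gap: 26.7
clock: 4.58
eef_pos: [376.9, -230.4, 238.6]
eef_rot: [3.134, 0.002, 1.593]
wrist_force: [-0.3, 1.0, -0.6]
finger_gap: 40.2
clock: 5.2
eef_pos: [331.4, -9.7, 238.3]
eef_rot: [3.134, 0.002, 1.596]
wrist_force: [0.6, -0.1, -0.2]
finger_gap: 40.1
t 5.2 at [331.4  -9.7 238.3] yaw 91.46 gap 40.1 F [ 0.6 -0.1 -0.2] -> row [-0.3049  0.0323  0.1911] 0.36
[[408.88025195 210.78092742]
 [408.827774   194.53945351]] [[404.81817199 180.55239395]
 [389.6895072  174.50393139]]
```

View pics/d.png

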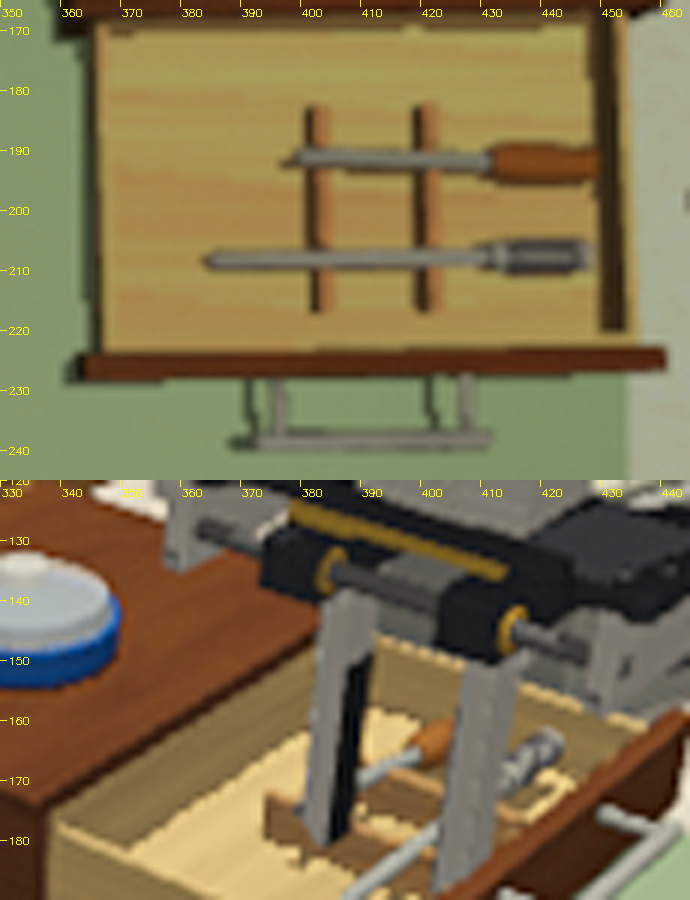

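The drawer is open. The bar lies in front, with its tip at (383,208.4), its handle end at (447.5,207.4) and its shoulder near x=430. The key is at the rear, around y=191.

```bash
python3 - <<'E'
from h import *
P=lambda u,v,z:ray("top",(u-.5,v-.5),z)
a=P(383.3,208.4,44);b=P(447.7,207.4,44);d=(a-b)/np.linalg.norm(a-b)
print(a,b,np.linalg.norm(a-b),np.degrees(np.arctan2(-d[0],d[1])))
o=b+55*d; g=o-17*d; print("origin",o,"grasp",g, "handle chk",P(391,238.8,59),P(430,237.8,59))
to(g[0],g[1],130,91.3)
E
```

```text
[ 474.53717128 -225.76709516   44.        ] [ 480.36632177 -438.48687838   44.        ] 212.7996362108353 1.5696808029129796
origin [ 478.85972485 -383.50751711   44.        ] grasp [ 479.32540026 -400.50113787   44.        ] handle chk [ 374.84384211 -248.68991055   59.        ] [ 379.73968273 -375.42649533   59.        ]
t 5.3 at [332.1 -11.5 238.2] yaw 91.3 gap 40.2 F [ 0.9 -1.3  0.6] -> row [-0.3921  0.1375  0.11  ] 0.0
```

```bash
python3 -m handwheel '[[-0.05,0.02,0,0],[-0.11,0.04,0,0],[-0.17,0.06,0.02,0],[-0.23,0.08,0.04,0],[-0.29,0.105,0.06,0]]'
python3 -c "
from h import *
to(479.3,-400.5,100,91.5)"
```

```text
clock: 5.92
eef_pos: [438.4, -290.7, 182.5]
eef_rot: [3.134, 0.002, 1.591]
wrist_force: [0.6, 0.6, 1.5]
finger_gap: 40.1
t 5.92 at [ 438.4 -290.7  182.5] yaw 91.15 gap 40.1 F [0.6 0.6 1.5] -> row [-0.1104  0.0381  0.083 ] -0.35
```

```bash
python3 -m handwheel '[[-0.04,0.015,0.02,-0.3],[-0.08,0.028,0.04,-0.3],[-0.11,0.038,0.06,-0.3],[-0.11,0.038,0.08,-0.3],[-0.11,0.038,0.083,-0.3]]'
python3 -c "
from h import *
to(479.3,-400.5,34,91.5)"
```

```text
clock: 6.55
eef_pos: [477.6, -401.1, 97.9]
eef_rot: [3.137, -0.001, 1.594]
wrist_force: [-0.1, -0.1, -0.0]
finger_gap: 40.3
t 6.55 at [ 477.6 -401.1   97.9] yaw 91.34 gap 40.3 F [-0.1 -0.1 -0. ] -> row [0.0005 0.0015 0.0639] -0.16
```

```bash
python3 -m handwheel '[[0,0.0015,0.025,0],[0,0.0015,0.045,0],[0,0.0015,0.057,0],[0,0.0015,0.063,0],[0,0.0015,0.063,0]]'
python3 -m handwheel '[[0,0,0,0],[0,0,0,0],[0,0,0,0]]' 1 25
python3 -m handwheel '[[0,0,0,0],[0,0,0,0]]' 1 50
python3 -c "
from h import *
to(479.3,-400.5,200,91.5);print(read_state()['eef_rot'])"
```

```text
clock: 7.18
eef_pos: [479.4, -401.1, 35.0]
eef_rot: [3.137, -0.0, 1.594]
wrist_force: [0.3, 0.1, -0.5]
finger_gap: 39.9
clock: 7.55
eef_pos: [479.6, -401.2, 35.4]
eef_rot: [3.136, 0.0, 1.594]
wrist_force: [1.6, -0.8, 0.2]
finger_gap: 17.2
clock: 7.8
eef_pos: [479.7, -401.2, 35.5]
eef_rot: [3.136, 0.0, 1.594]
wrist_force: [0.4, -0.2, 0.7]
finger_gap: 16.7
t 7.8 at [ 479.7 -401.2   35.5] yaw 91.34 gap 16.7 F [ 0.4 -0.2  0.7] -> row [ 0.0007  0.0005 -0.1645] -0.16
[3.13612749e+00 1.05113821e-04 1.59417561e+00]
```

```bash
python3 -m handwheel '[[0,0,-0.01,0],[0,0,-0.03,0],[0,0,-0.07,0],[0,0,-0.12,0],[0,0,-0.155,0]]'
python3 -c "
from h import *
to(535.1,-63.3,190,88.7)"
```

```text
clock: 8.43
eef_pos: [479.0, -401.4, 194.5]
eef_rot: [3.134, 0.002, 1.594]
wrist_force: [-0.4, -0.2, -2.7]
finger_gap: 16.8
t 8.43 at [ 479.  -401.4  194.5] yaw 91.34 gap 16.8 F [-0.4 -0.2 -2.7] -> row [0.3367 0.064  0.0042] 2.64
```

```bash
python3 -m handwheel '[[0.04,0.008,0,1],[0.09,0.017,0,2],[0.14,0.027,0,3],[0.19,0.036,0,4],[0.24,0.045,0,4]]'
python3 -m handwheel '[[0.04,0,0,0],[0.075,0,0,0],[0.09,0.004,0.02,0],[0.094,0.008,0.035,0],[0.094,0.011,0.045,0]]'
python3 - <<'E'
from h import *
to(535.1,-63.3,126.5,87.4)
t=cams.camera("top");s=cams.camera("side")
cv2.imwrite("pics/topfull2.png",t[:,:,::-1]);cv2.imwrite("pics/sidefull2.png",s[:,:,::-1])
cv2.imwrite("pics/e.png",np.vstack([crop(t,225,160,130,42,6),crop(s,220,165,130,55,6)]))
E
```

```text
clock: 9.05
eef_pos: [518.4, -158.9, 195.9]
eef_rot: [3.132, 0.003, 1.524]
wrist_force: [1.4, 0.3, -1.9]
finger_gap: 16.8
clock: 9.68
eef_pos: [534.3, -66.0, 150.6]
eef_rot: [3.132, 0.003, 1.524]
wrist_force: [0.1, 0.0, -0.9]
finger_gap: 17.0
t 9.68 at [534.3 -66.  150.6] yaw 87.31 gap 17.0 F [ 0.1  0.  -0.9] -> row [0.0028 0.0005 0.0241] -0.09
```

View pics/e.png

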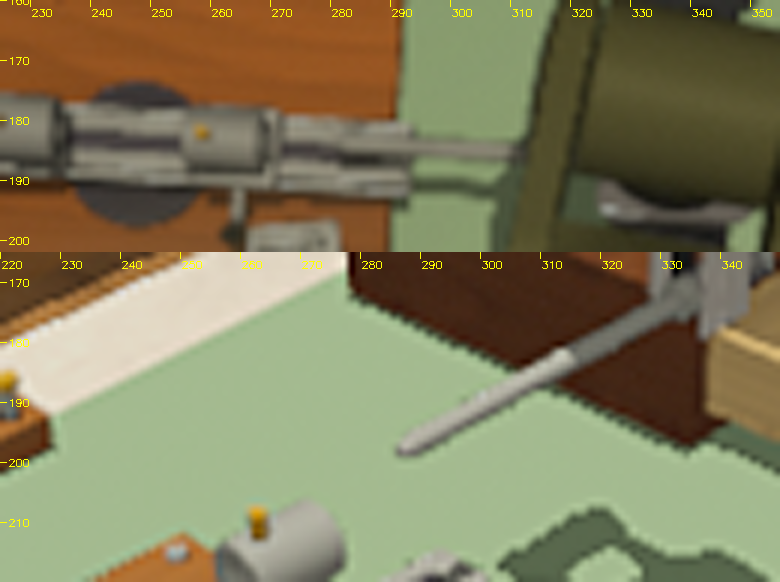

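In the side view the tip is at (286.6,197.7) and the shoulder at (315,181.7). In the top view the bar appears from (293,183.8) to (310,185.3). I'll compare these with predictions, using subpixel line fits.

```bash
python3 - <<'E'
from h import *
s=read_state();p=s["eef_pos"];R=Ro.from_euler("xyz",s["eef_rot"])
g=p+R.apply([0,0,-8.5]);ax=R.apply([1,0,0]);print("ax",ax)
for k in(17,172):
    q=g+k*ax;print(k,q.round(1),"top",proj("top",q).round(2),"side",proj("side",q).round(2))
print("top at", proj("top",g+100*ax),proj("top",g+140*ax))
t=cv2.imread("pics/topfull2.png").astype(float)
bg=lambda I,c,lo,hi:I[lo:hi,c]
for c in range(296,310,2):
    col=t[176:194,c];b=(col[0]+col[1])/2;w=np.abs(col-b).sum(1);w=np.where(t[176:194,c,1]-t[176:194,c,2]<12,w,0)[:13]
    print(c,round((w*np.arange(176,189)).sum()/w.sum(),2),t[178:190,c,1].astype(int)-t[178:190,c,2].astype(int))
I=cv2.imread("pics/sidefull2.png").astype(float)
for c in range(290,314,4):
    col=I[176:204,c]; d=col[:,1]-col[:,2]; print("side",c,d.astype(int))
E
```

```text
ax [ 0.04753781  0.99886647 -0.00243404]
17 [534.7 -49.3 158.5] top [330.43 185.8 ] side [332.05 172.8 ]
172 [542.1 105.6 158.1] top [279.77 182.86] side [286.2  197.11]
top at [303.26708057 184.22180319] [290.2044391  183.46393204]
296 184.06 [19 19 19 19 14  1 -4 -1 12 18 18 14]
298 184.51 [19 19 19 19 16  4 -3 -3 11 18 18 14]
300 184.43 [18 18 18 17 15  3 -4 -3  9 18 18 14]
302 184.76 [18 18 18 19 17  6 -3 -5  6 16 19 15]
304 184.88 [19 20 19 18 19  8 -4 -3  6 16 18 17]
306 184.9 [19 19 18 19 19  9 -2 -3  3 15 19 18]
308 184.79 [19 19 19 18 18 10 -2 -3  2 15 16 12]
side 290 [-29   4  24  24  23  22  23  22  22  23  22  22  23  22  22  23  25  15
  -1  -3  -2  -3  15  23  23  23  23  22]
side 294 [-30 -32 -29   3  25  24  22  23  22  23  22  23  22  23  25  14   1  -2
  -3   0  17  23  23  23  22  22  22  22]
side 298 [-31 -26 -29 -33 -21   9  25  24  23  22  22  24  23  13   0  -3  -2   1
  21  24  23  22  23  22  22  23  22  22]
side 302 [-28 -29 -27 -27 -30 -34  -9  12  24  24  24   5  -3  -2  -3   1  21  25
  23  23  22  23  22  22  23  22  22  22]
side 306 [-27 -28 -27 -29 -28 -28 -30 -33  -9  -1  -3  -1  -3  13  24  24  22  22
  22  22  22  23  23  22  22  23  22  23]
side 310 [-30 -29 -28 -28 -29 -34 -16   0   1  -2  -3   5  23  25  23  22  22  22
  22  23  22  22  23  23  22  23  22  23]
```

```bash
python3 - <<'E'
from h import *
for n,f,bx in(("top","topfull2",[(195,172,202,185),(220,174,227,186),(253,176,262,187)]),("side","sidefull2",[(184,242,194,254),(216,224,228,238),(257,204,268,217)])):
    I=cv2.imread(f"pics/{f}.png").astype(float)
    for a,b,c,d in bx:
        J=I[b:d,a:c];w=np.clip(J[...,2]-J[...,0]-35,0,None);yy,xx=np.mgrid[b:d,a:c]
        if w.sum(): 
            u=((w*xx).sum()/w.sum(),(w*yy).sum()/w.sum());print(n,np.round(u,2),(w>0).sum(),ray(n,u,160).round(1),ray(n,u,155).round(1))
E
```

```text
top [197.65 174.93] 32 [563.5 357.9 160. ] [564.2 359.5 155. ]
top [223.83 175.74] 18 [561.9 277.3 160. ] [562.5 278.6 155. ]
top [258.53 178.23] 20 [555.4 170.6 160. ] [556.  171.5 155. ]
side [189.04 247.44] 18 [554.1 353.5 160. ] [559.8 350.9 155. ]
side [221.56 228.77] 70 [554.8 277.  160. ] [560.5 273.6 155. ]
side [262.5  209.16] 21 [544.6 175.3 160. ] [550.1 171.  155. ]
```

```bash
python3 - <<'E'
from h import *
for n,f,bx in(("top","topfull2",[(194,176,202,182),(219,177,227,184),(253,178,262,186)]),("side","sidefull2",[(184,242,194,254),(218,224,227,235),(257,204,268,217)])):
    I=cv2.imread(f"pics/{f}.png").astype(float)
    for a,b,c,d in bx:
        J=I[b:d,a:c];w=np.clip(J[...,2]-J[...,0]-35,0,None)*(J[...,1]>.6*J[...,2]);yy,xx=np.mgrid[b:d,a:c]
        print(n,(w>0).astype(int).tolist())
        u=((w*xx).sum()/w.sum(),(w*yy).sum()/w.sum());print(n,np.round(u,2),ray(n,u,160).round(1),ray(n,u,155).round(1))
E
```

```text
top [[0, 0, 0, 0, 0, 0, 0, 0], [0, 0, 0, 0, 0, 1, 1, 0], [0, 0, 0, 0, 1, 1, 1, 0], [0, 0, 0, 0, 0, 1, 1, 0], [0, 0, 0, 0, 0, 0, 0, 0], [0, 0, 0, 0, 0, 0, 0, 0]]
top [199.4 178.2] [553.5 352.2 160. ] [554.1 353.8 155. ]
top [[0, 0, 0, 0, 0, 0, 0, 0], [0, 0, 0, 0, 0, 0, 0, 0], [0, 0, 0, 0, 1, 1, 1, 0], [0, 0, 0, 0, 1, 1, 1, 0], [0, 0, 0, 0, 0, 1, 0, 0], [0, 0, 0, 0, 0, 0, 0, 0], [0, 0, 0, 0, 0, 0, 0, 0]]
top [223.69 179.61] [550.  277.4 160. ] [550.6 278.7 155. ]
top [[0, 0, 0, 0, 0, 0, 0, 0, 0], [0, 0, 0, 0, 0, 0, 0, 0, 0], [0, 0, 0, 0, 1, 1, 0, 0, 0], [0, 0, 0, 0, 1, 1, 1, 0, 0], [0, 0, 0, 0, 1, 1, 1, 0, 0], [0, 0, 0, 0, 0, 1, 0, 0, 0], [0, 0, 0, 0, 0, 0, 0, 0, 0], [0, 0, 0, 0, 0, 0, 0, 0, 0]]
top [258.04 181.48] [545.4 171.9 160. ] [545.9 172.7 155. ]
side [[0, 0, 0, 0, 0, 0, 0, 0, 0, 0], [0, 0, 0, 0, 0, 0, 0, 0, 0, 0], [0, 0, 0, 0, 0, 0, 0, 0, 0, 0], [0, 0, 0, 0, 0, 1, 1, 0, 0, 0], [0, 0, 0, 1, 1, 1, 1, 0, 0, 0], [0, 0, 0, 1, 1, 1, 1, 0, 0, 0], [0, 0, 0, 0, 1, 1, 1, 0, 0, 0], [0, 0, 0, 0, 1, 1, 1, 0, 0, 0], [0, 0, 0, 0, 0, 1, 1, 0, 0, 0], [0, 0, 0, 0, 0, 0, 0, 0, 0, 0], [0, 0, 0, 0
[... 321 characters left out ...]
, [1, 1, 1, 1, 1, 1, 0, 0, 0], [1, 1, 0, 0, 1, 1, 0, 0, 0], [0, 0, 0, 0, 1, 1, 0, 0, 0], [0, 0, 0, 0, 0, 0, 0, 0, 0]]
side [221.98 228.72] [554.3 276.3 160. ] [560.  272.9 155. ]
side [[0, 0, 0, 0, 0, 0, 0, 0, 0, 0, 0], [0, 0, 0, 0, 0, 0, 0, 0, 0, 0, 0], [0, 0, 0, 0, 0, 0, 0, 0, 0, 0, 0], [0, 0, 0, 0, 1, 1, 1, 1, 0, 0, 0], [0, 0, 0, 0, 1, 1, 1, 1, 0, 0, 0], [0, 0, 0, 0, 1, 1, 1, 1, 0, 0, 0], [0, 0, 0, 0, 0, 1, 1, 1, 0, 0, 0], [0, 0, 0, 0, 0, 1, 1, 1, 0, 0, 0], [0, 0, 0, 0, 0, 1, 1, 1, 0, 0, 0], [0, 0, 0, 0, 0, 0, 0, 0, 0, 0, 0], [0, 0, 0, 0, 0, 0, 0, 0, 0, 0, 0], [0, 0, 0, 0, 0, 0, 0, 0, 0, 0, 0], [0, 0, 0, 0, 0, 0, 0, 0, 0, 0, 0]]
side [262.5  209.16] [544.6 175.3 160. ] [550.1 171.  155. ]
```

Oilers give a lathe axis of x≈546.5 at y=172 (robot frame) and yaw -2.57°. The bar tip needs about 1.5 mm in +x and 23 mm down.

```bash
python3 -m handwheel '[[0,0.0018,0.01,-0.15],[0,0.0018,0.02,-0.15],[0,0.0018,0.0235,-0.15],[0,0.0018,0.0235,-0.15],[0,0.0018,0.0235,-0.15]]'
cat >> h.py <<'E'
def bar(grip=17,dz=8.5):
    s=read_state();p=s["eef_pos"];R=Ro.from_euler("xyz",s["eef_rot"])
    ax=R.apply([1,0,0]);tip=p+R.apply([0,0,-dz])+(155+grip)*ax
    x=546.5+.0449*(tip[1]-172)
    print("tip",tip.round(1),"x err",(tip[0]-x).round(2),"slope",ax.round(4),"F",s["wrist_force"].round(1),"M",s["moment"].round(2),"gap",round(float(s["finger_gap"]),1),"t",round(s["clock"],2)); return tip
E
python3 - <<'E'
from h import *
tip=bar();print(proj("top",tip),proj("side",tip))
t=cams.camera("top");s=cams.camera("side")
cv2.imwrite("pics/f.png",np.vstack([crop(t,245,172,75,25,10),crop(s,235,190,75,35,10)]))
E
```

```text
clock: 10.4
eef_pos: [536.1, -66.4, 126.8]
eef_rot: [3.133, 0.003, 1.526]
wrist_force: [0.3, -0.3, -2.0]
finger_gap: 16.9
tip [543.7 105.4 134.9] x err 0.23 slope [ 0.0449  0.999  -0.0025] F [ 0.3 -0.3 -2. ] M [-0.09 -0.05  0.02] gap 16.9 t 10.4
[280.64374142 183.13281411] [286.20630086 205.059192  ]
```

View pics/f.png

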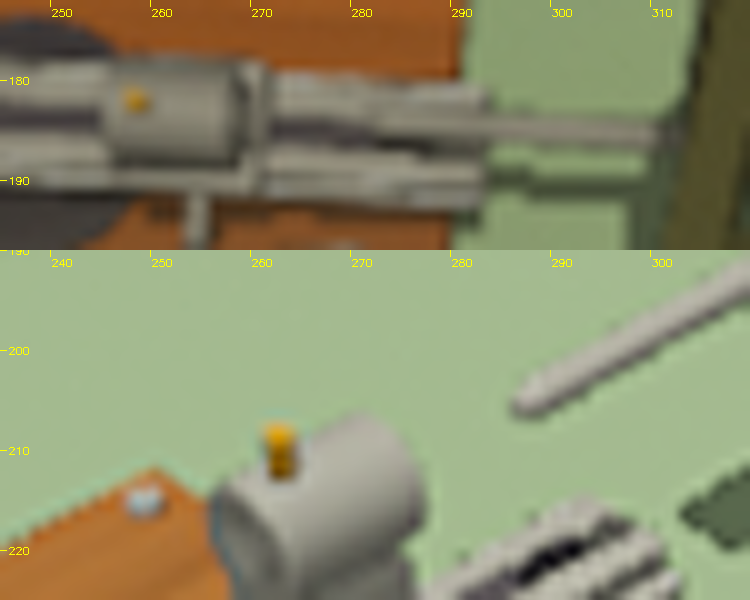

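The top crop shows the bar axis extrapolating to (269,183.5) against a barrel centre of about (269,183.2). In the side view the line runs to the inner mouth at about (259.5,219), so alignment is good to about 1 mm. I'll advance slowly, watching the force.

```bash
python3 -m handwheel '[[0.012,0,0,0],[0.024,0,0,0],[0.034,0,0,0],[0.04,0,0,0],[0.044,0,0,0]]'
python3 -c "from h import *;bar()"
python3 -m handwheel '[[0.003,0,0,0],[0.006,0,0,0],[0.009,0,0,0],[0.012,0,0,0],[0.012,0,0,0]]'
python3 -c "from h import *;bar()"
```

```text
clock: 11.12
eef_pos: [538.1, -22.0, 126.7]
eef_rot: [3.133, 0.003, 1.526]
wrist_force: [-0.2, -0.3, -1.4]
finger_gap: 16.8
tip [545.7 149.8 134.8] x err 0.15 slope [ 0.0445  0.999  -0.0026] F [-0.2 -0.3 -1.4] M [-0.13 -0.05  0.03] gap 16.8 t 11.12
clock: 11.75
eef_pos: [538.6, -9.8, 126.7]
eef_rot: [3.133, 0.002, 1.526]
wrist_force: [-0.5, 0.1, -0.5]
finger_gap: 16.8
tip [546.2 162.  134.8] x err 0.11 slope [ 0.0443  0.999  -0.0025] F [-0.5  0.1 -0.5] M [-0.   -0.01  0.06] gap 16.8 t 11.75
```

```bash
python3 -m handwheel '[[0.01,0,0,0],[0.02,0,0,0],[0.03,0,0,0],[0.04,0,0,0],[0.05,0,0,0]]'
python3 -c "from h import *;bar()"
python3 -m handwheel '[[0.008,0,0,0],[0.016,0,0,0],[0.023,0,0,0],[0.028,0,0,0],[0.028,0,0,0]]'
python3 - <<'E'
from h import *
tip=bar();print(proj("top",tip),proj("side",tip))
t=cams.camera("top");s=cams.camera("side")
cv2.imwrite("pics/g.png",np.vstack([crop(t,215,165,75,30,10),crop(s,215,195,75,50,10)[:300]]))
E
```

```text
clock: 12.38
eef_pos: [540.9, 40.9, 126.6]
eef_rot: [3.133, 0.002, 1.527]
wrist_force: [0.2, 0.4, -1.1]
finger_gap: 16.8
tip [548.4 212.7 134.7] x err 0.06 slope [ 0.0442  0.999  -0.0025] F [ 0.2  0.4 -1.1] M [-0.16 -0.01 -0.01] gap 16.8 t 12.38
clock: 13.0
eef_pos: [542.1, 69.1, 126.5]
eef_rot: [3.133, 0.002, 1.527]
wrist_force: [0.0, 0.2, -0.2]
finger_gap: 16.7
tip [549.6 241.  134.6] x err -0.03 slope [ 0.0438  0.999  -0.0024] F [ 0.   0.2 -0.2] M [ 0.02 -0.03  0.04] gap 16.7 t 13.0
[237.33852797 180.81972853] [238.56125693 231.3192285 ]
```

View pics/g.png

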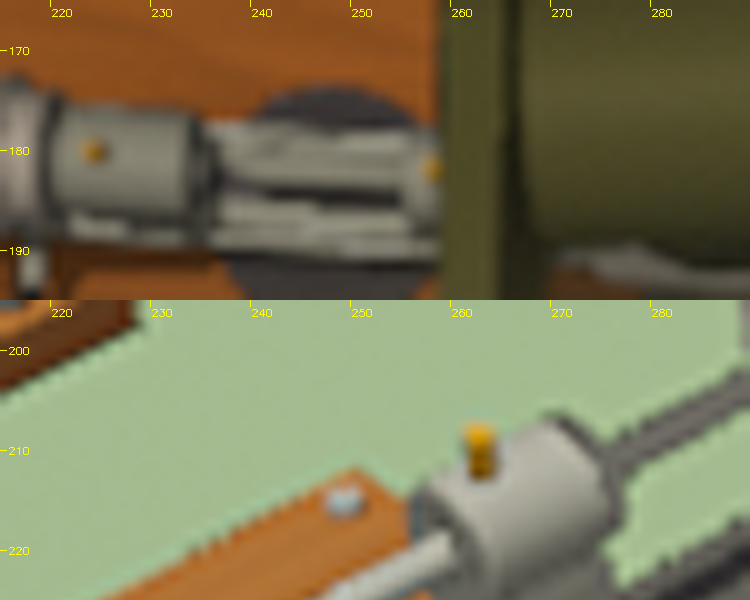

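The bar emerges from the tailstock's inner mouth at about (258,219). I'll check the tip against the spindle nose before going on.

```bash
python3 - <<'E'
from h import *
t=cams.camera("top");s=cams.camera("side")
cv2.imwrite("pics/i.png",np.vstack([crop(t,218,168,50,26,15),crop(s,215,216,50,28,15)])[:])
E
```

```text
(no output)
```

View pics/i.png

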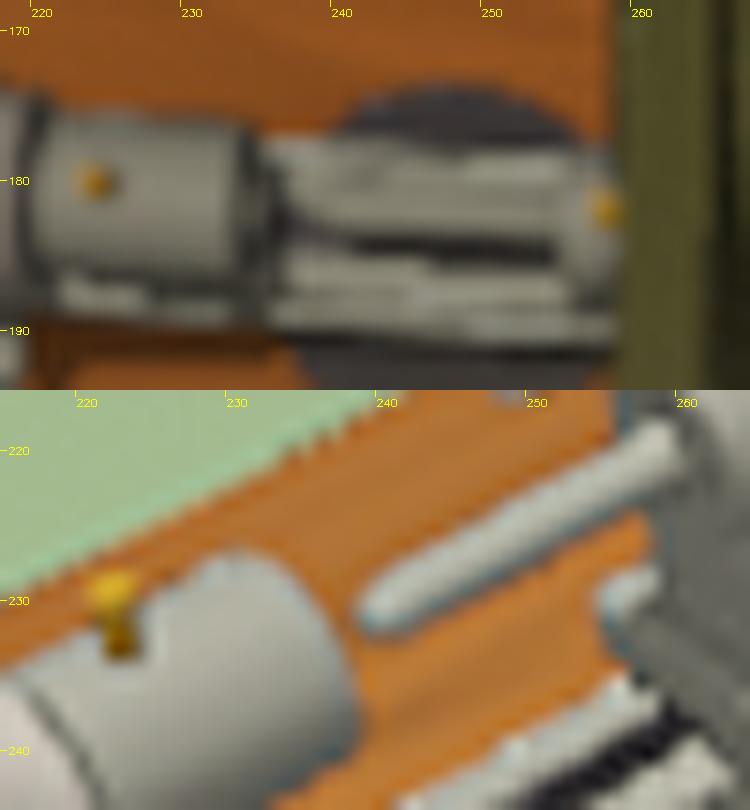

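```bash
python3 - <<'E'
from h import *
a=np.linspace(0,2*np.pi,181);u=np.array([.0449,.999,0]);v=np.array([.999,-.0449,0])
for y in(238,242,246,250,254):
    c=np.array([546.5+.0449*(y-172),y,135]);C=c+16*(np.cos(a)[:,None]*v+np.sin(a)[:,None]*[0,0,1])
    p=proj("side",C);q=proj("top",C);i=p[:,0].argmax();j=p[:,1].argmin()
    print(y,"side right",(p[i]+.5).round(1),"top",(p[j]+.5).round(1),"topcam max x",(q[:,0].max()+.5).round(1),"at z151",(q[45]+.5).round(1))
E
```

```text
238 side right [244.8 235.3] top [237.3 224.3] topcam max x 239.9 at z151 [237.6 180.8]
242 side right [243.2 236.2] top [235.8 225.1] topcam max x 238.7 at z151 [236.4 180.7]
246 side right [241.7 237.1] top [234.2 225.9] topcam max x 237.4 at z151 [235.1 180.6]
250 side right [240.1 237.9] top [232.6 226.8] topcam max x 236.1 at z151 [233.8 180.5]
254 side right [238.5 238.8] top [231.1 227.6] topcam max x 234.9 at z151 [232.5 180.5]
```

Rim fit in both views, plus the bed end (+180 mm), put the spindle mouth at y≈250.5, so the tip's target is y≈275.5.

```bash
python3 -m handwheel '[[0.005,0,0,0],[0.009,0,0,0],[0.013,0,0,0],[0.016,0,0,0],[0.018,0,0,0]]'
python3 -c "from h import *;bar()"
python3 -m handwheel '[[0.005,0,0,0],[0.01,0,0,0],[0.014,0,0,0],[0.017,0,0,0],[0.017,0,0,0]]'
python3 -c "from h import *;bar()"
```

```text
clock: 13.82
eef_pos: [542.9, 86.9, 126.4]
eef_rot: [3.133, 0.002, 1.527]
wrist_force: [-0.8, -0.3, -0.6]
finger_gap: 16.5
tip [550.4 258.8 134.5] x err 0.03 slope [ 0.0442  0.999  -0.0025] F [-0.8 -0.3 -0.6] M [-0.1  -0.02  0.01] gap 16.5 t 13.82
clock: 14.45
eef_pos: [543.6, 104.1, 126.4]
eef_rot: [3.133, 0.002, 1.527]
wrist_force: [-0.9, -0.4, -1.5]
finger_gap: 17.0
tip [551.1 275.9 134.5] x err -0.04 slope [ 0.044   0.999  -0.0024] F [-0.9 -0.4 -1.5] M [-0.01 -0.06 -0.01] gap 17.0 t 14.45
```

```bash
python3 - <<'E'
from h import *
t=cams.camera("top");s=cams.camera("side");bar()
cv2.imwrite("pics/j.png",np.vstack([crop(s,200,115,260,145,3),cv2.resize(crop(t,180,80,300,190,2),(780,494))[:150][:0]])); 
cv2.imwrite("pics/j.png",np.vstack([crop(s,200,170,200,85,4)[:340],np.pad(crop(t,170,165,300,120,2),((0,0),(0,200),(0,0)))]))
E
```

```text
tip [551.2 275.7 134.5] x err 0.03 slope [ 0.0442  0.999  -0.0024] F [-0.6  0.7 -0.9] M [-0.01 -0.12  0.01] gap 16.8 t 14.55
```

View pics/j.png

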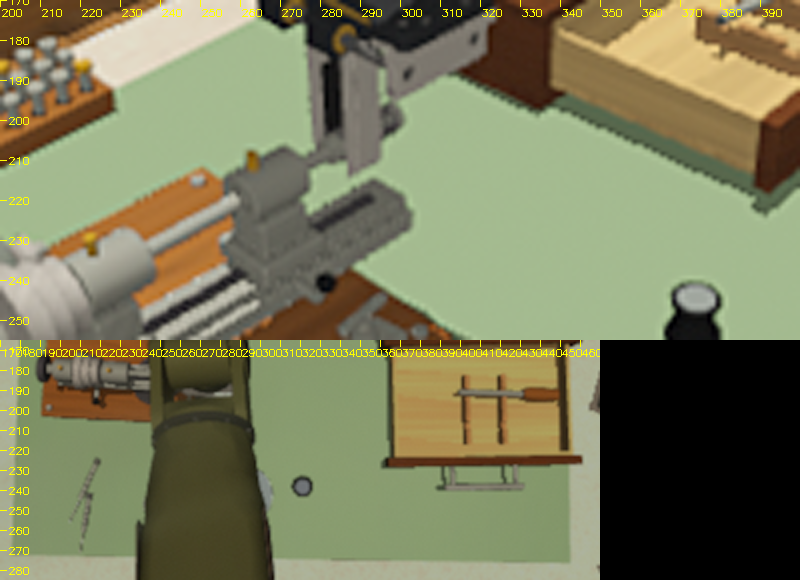

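The bar passes through the tailstock into the headstock with the gripper on its handle. The drawer stands open, the key is in its rest, and the visible bench items are in place.

```bash
python3 -c "
from cell import manip
print(manip.sign_off())"
```

```text
the job is handed in; nothing more can be done
None
```

The job is done and handed in, with the arm's clock at about 14.6 s. I pulled the drawer out until it met its stop and left it open. I gripped the bar by its knurled handle, lifted it out and fed it through the tailstock into the spindle bore, where the gripper still holds it.

**Bar:** my estimate of the tip is y ≈ 275.7, against a spindle mouth at y ≈ 250.5, so about 25 mm is inside. The mouth estimates ranged from 247 to 253, so the depth is good to about 3 mm. Contact forces stayed at or below about 2 N through the whole insertion, and the grip gap held at about 16.8 mm.

**Drawer:** I pulled against about 40 N at the wrist at the stop. The felt travel was 180.6 mm and the camera measured about 180.4 mm, against the nominal 181.6 mm. I did not re-measure it closely after letting go.

**Other items:** the last picture shows the key in its rest, with the loupe and screwdrivers where they were. The arm hid most of the dish, the basket and part of the lathe from above. The parts box was outside the last crop, though nothing went near it.

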